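Unlock the medicine box and put its key back

ROBOT

A 7-joint arm with a two-finger parallel gripper is mounted at the origin on a cart in front of the work surface, level with it; the furniture and walls round the work are solid. World frame = base frame: x ahead of the robot, y to its left, z up, the work surface at z = 0. Lengths are in mm, angles in degrees, forces in N, time in s.
With the tool pointing down it reaches from about 425 to 1025 mm from the base axis. Payload 3.6 kg.
Tool frame: the origin (TCP) lies between the finger pads; the fingertips stand 22 mm ahead of it and the grasp point (between the pads) lies 3 mm ahead of it; z points along the fingers, y is the line along which they close (so a half turn about z gives the same grasp; the last joint's range is limited). The gripper opens to 85 mm and grips with 20 to 120 N. Pads are 22 mm wide; open, the fingers measure 114 mm over their backs; the gripper's body (76 mm by 85 mm) begins 54 mm behind the grasp point. The pads swing forward as they close: fully open they stand 13 mm farther back than shut.
Start: joints at [-69.872, 33.873, 2.773, 92.16, -1.908, 54.013, -1.931], TCP at [311.947, 654.461, 253.302] pointing down, gripper open.
Joint ranges: [-153.93, 153.93], [-27.13, 128.08], [-72.61, 78.16], [10.71, 143.7], [-87.88, 267.88], [4.46, 118.87], [-176.78, 176.78]. Speed limits (degrees/s): [147.25, 147.25, 180, 180, 180, 180, 180].

INTERFACE

Orientations are given as a 3x3 rotation matrix whose columns are the frame's x, y, z axes.
In Python, from plant import * gives the robot as it stands.
- The arm moves only by the shell command python3 -m crank 'ROWS'. ROWS is a JSON object of lists of equal length, an entry for each row: "translation": the shift along the tool's x, y, z in units of 30 mm (1.0 is 30 mm), a list of three; "yaw": the turn about the tool's z in units of 5 degrees (1.0 is 5 degrees); "fingers": the closure, from 0 (fully open) to 1 (shut). A call has 1 to 8 rows; each row shifts and turns the commanded pose from where the row before left it, along the tool's axes as they then stand; what a row does not reach is not made up. A row lasts 1/12 s, in which the tool goes at most 41.7 mm and 7.16 degrees, less where a joint would pass 70% of its speed; a pose out of reach is approached as far as the arm can. A call is refused whole if a number of a shift passes 1 or a number of a turn 1, either way. A call with a gripper value outside its range is refused whole. The fingers move at their own pace and stop on an object; the grip force is fixed at half the most. Time passes only in rows, so rows that do not move let the fingers close. It gives the time, the measured TCP pose, the force, the opening and the grip force at its end, in the units of the state.
- read_state(): the state, without advancing time (a new reading comes with each control period).
- get_image(name): name is "scene" or "top" or "wrist"; returns the picture (400x640x3 uint8, red, green, blue); there is no depth.
- camera_info(name): a dict with "camera_matrix" (3x3 intrinsics, pixels), "world_from_camera" (4x4, takes a point from camera to world coordinates); the wrist camera has in their place "hand_eye" (4x4, takes a point from camera to tool coordinates, whose origin is the TCP and whose axes are the flange's). Camera axes: x right, y down, z forward; pixel columns grow to the right and rows downward; lengths in mm; the calibration is good to about 2 mm. A picture is of the moment at which its call begins: read the wrist's pose just before it. camera_info takes no time and is no camera call.
- sign_off(): hands the job in; it is judged then, once.
The state is a dict: "clock": time; "joint_positions": joint angles; "qvel": joint speeds; "joint_efforts": joint torques, N m; "ee_pos": TCP position; "tcp_rot": TCP orientation; "force": force on the tool from outside, world axes, zero at the start; "wrist_torque": the same for the moment, N m; "gripper_width": finger opening in mm; "grip_force": force on a finger pad.
Only numpy, scipy, OpenCV 4.12 (cv2) and the standard library are available. Lean on these libraries where they do the work, as an engineer would, in place of code of your own. Each camera call takes 0.05 s, during which the arm holds its last target. There are 200 camera calls.

TASK

Unlock the white medicine box: take the red-headed key from its wooden stand, feel it into the keyhole and push it fully home, turn it gently clockwise to its stop so that the lid springs up, turn it back home, draw it out and stand it back in its slot in the wooden stand. Never press or twist the key against the lock with more than about 40 N, and leave the mug, the kitchen timer and the ramekin where they stand.

Things in the scene. Friction and masses are not known exactly. Their poses are not given: they have to be found in the camera images.
- medicine_box: White steel medicine box with a green cross, 190 deep (x) x 240 wide (y) x 90 mm tall; fixed. Origin: centre of its underside; x runs from its front to its hinge side, z up. The front 70 mm of its top is a fixed deck with a steel lock plate, 40 x 60 mm, flat, its top 93 mm up; the lid covers the rest. A key turns only once within 4 mm of fully home. 40 N on the bits is about 0.3 N m of twist
- lock_mid (a point): Middle of the deck at the plate's top face, box axes. The keyhole, a slot 22.6 mm along x and 6.0 mm along y, no chamfer, is in line with this point in x, but its plate is screwed on through slotted holes: the keyhole's middle lies anywhere from -4 to +4 mm in y from here, unmeasured. The key goes in 30 mm, until its collar rests on the plate
- lid (a joint): Lid hinge, rad: 0 shut and latched. The key turns clockwise seen from above, against a light bolt spring (under 0.1 N m), to a hard stop 30 to 85 degrees from home, unmeasured; just before the stop the bolt frees the lid and a spring lifts it to about 0.15, front edge 17 mm up. The bits lie under the plate until the key is turned back to its hard stop at home; only there it comes out
- key: Steel double-bit key, red head, 73 mm long, 35 to 70 g, upright in the stand. Origin: centre of the tip; z up the shaft, x along the bits. From the tip: bits 20 (x) x 4 mm (y) up to 19.5 mm; bare shaft, 5 mm round; flat collar, 12 mm round, 30 to 37 mm; head 38 to 72 mm, 28 (x) x 9 mm (y), gripped across its thickness, best at 58 mm. Same after half a turn about z
- key_stand: Wooden block, 64 (x) x 84 (y) x 40 mm tall, fixed. Origin: centre of its underside, z up. In the middle of its top is a slot 24 mm along x, 8 mm along y, 34 mm deep; the key stands in it on its collar, its tip 10 mm above the block's underside
- mug: Yellow mug, 92x127x95 mm, bystander; origin centre of underside
- timer: Cream cube-shaped wind-up kitchen timer, 76x62x62 mm, bystander; origin centre of underside
- ramekin_1: White ramekin, 67x67x40 mm, bystander; origin centre of underside

How it is judged (in metres and radians):
On the way, in this order (a step that is already met when the one before it is completed fails the run):
1. the key is pushed home in the lock (collar within 3.5 mm of the plate) (x of key in the frame of medicine_box between -0.0635 and -0.0565 m and y of key in the frame of medicine_box between -0.007 and 0.007 m and z of key in the frame of medicine_box below 0.0665 m and value of joint lid below 0.03 rad), for 0.2 s.
2. the key, still in the lock, is turned to its stop and the lid springs up (more than 0.08 rad) (x of key in the frame of medicine_box between -0.0635 and -0.0565 m and y of key in the frame of medicine_box between -0.007 and 0.007 m and z of key in the frame of medicine_box below 0.0665 m and value of joint lid above 0.08 rad and not (angle between the x axis of key and the x axis of medicine_box, either way round below 0.15 rad)), for 0.1 s.
3. the key, still in the lock, is turned back home (within 0.15 rad) (x of key in the frame of medicine_box between -0.0635 and -0.0565 m and y of key in the frame of medicine_box between -0.007 and 0.007 m and z of key in the frame of medicine_box below 0.0665 m and angle between the x axis of key and the x axis of medicine_box, either way round below 0.15 rad), for 0.1 s.
At the end, for the whole second after the job is handed in: the lid is unlatched and ajar (over 0.08 rad) and the key stands at rest in the slot of its stand, down to within 4 mm of its collar resting on the wood, within 7 mm of the stand's centre and 0.2 rad of upright, released (value of joint lid above 0.08 rad and horizontal distance between key and key_stand below 0.007 m and z of key in the frame of key_stand below 0.014 m and angle between key's own z axis and vertical below 0.2 rad and linear speed of key below 0.02 m/s); the robot touches nothing.
It fails at once if the key is pressed or twisted against the lock or box with more than 40 N (contact force between key and medicine_box above 40 N).
It fails at once if the mug is moved more than 15 mm (distance of mug from where it was at the start of the episode above 0.015 m).
It fails at once if the kitchen timer is moved more than 15 mm (distance of timer from where it was at the start of the episode above 0.015 m).
It fails at once if the ramekin is moved more than 15 mm (distance of ramekin_1 from where it was at the start of the episode above 0.015 m).
It also fails if it takes over 72 s, if anything falls off the work surface, if the arm or the gripper's body presses on something with over 40 N, if the wrist force passes 120 N, or if a joint passes its speed limit or range.

## Working session

There is one attempt and no reset: what is moved stays moved. The work goes in short steps, Python scripts to look and compute and a shell command to move; the robot and the scene stay as the last step left them, time stands still between calls to the robot, and variables do not carry over. Pictures are saved under pics/ and viewed, at most 10 in all, crops included, and the job is handed in when it is done.

```bash
mkdir -p pics; ls; python3 - <<'E'
from plant import *
import cv2,numpy as np
s=read_state();print({k:np.round(v,2).tolist() for k,v in s.items()})
for n in("scene","top","wrist"):
    i=get_image(n);cv2.imwrite(f"pics/{n}0.png",i[:,:,::-1]);print(n,{k:np.round(v,3).tolist() for k,v in camera_info(n).items() if k!='x'})
a=cv2.imread("pics/scene0.png");b=cv2.imread("pics/top0.png")
E
```

```text
pics
{'clock': 0.0, 'joint_positions': [-69.87, 33.93, 2.77, 92.24, -1.91, 54.01, -1.93], 'qvel': [0.03, -0.04, -0.04, 0.03, 0.04, 0.01, 0.02], 'joint_efforts': [0.0, -54.87, 1.55, -19.81, 0.01, 0.01, 0.0], 'ee_pos': [311.64, 653.73, 252.13], 'tcp_rot': [[-0.9, 0.43, -0.0], [0.43, 0.9, -0.0], [-0.0, -0.0, -1.0]], 'force': [0.07, -0.7, 0.42], 'wrist_torque': [-0.02, -0.01, -0.04], 'grip_force': 0.0, 'gripper_width': 85.45}
scene {'camera_matrix': [[475.668, 0.0, 309.307], [0.0, 475.668, 193.952], [0.0, 0.0, 1.0]], 'world_from_camera': [[0.506, -0.354, 0.787, -612.911], [-0.862, -0.221, 0.456, -722.539], [0.012, -0.909, -0.417, 717.557], [0.0, 0.0, 0.0, 1.0]]}
top {'camera_matrix': [[476.21, 0.0, 323.072], [0.0, 476.21, 199.529], [0.0, 0.0, 1.0]], 'world_from_camera': [[-0.042, -0.978, 0.203, 278.982], [-0.999, 0.04, -0.012, -55.114], [0.004, -0.203, -0.979, 1508.707], [0.0, 0.0, 0.0, 1.0]]}
wrist {'camera_matrix': [[317.47, 0.0, 319.513], [0.0, 317.47, 198.115], [0.0, 0.0, 1.0]], 'hand_eye': [[-0.0, -0.945, -0.326, 83.437], [1.0, -0.0, -0.0, -0.741], [0.0, -0.326, 0.945, -120.281], [0.0, 0.0, 0.0, 1.0]]}
```

View pics/top0.png

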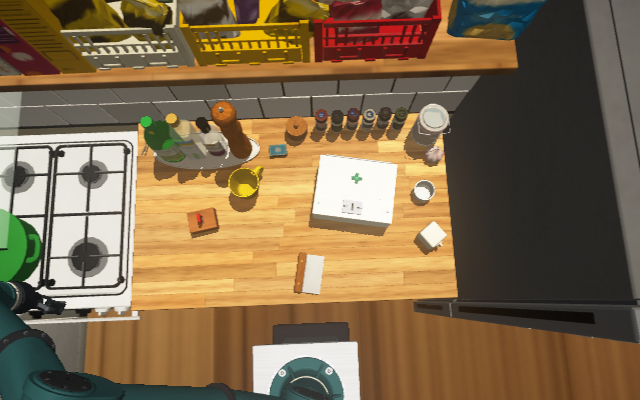

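View pics/scene0.png

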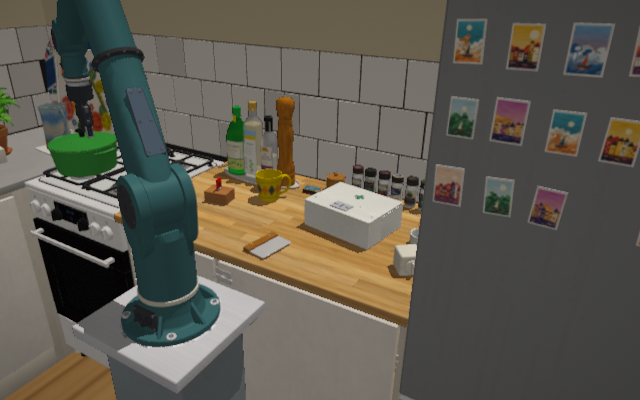

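The top view shows the stand at about (202,221), the box at about (355,190) with its lock plate near (352,207), the mug at (244,183), the ramekin at (424,191) and the timer at (432,236). The scene view agrees. I'll enlarge the stand and the box.

```bash
python3 - <<'E'
import cv2,numpy as np
b=cv2.imread("pics/top0.png")
c=cv2.resize(b[196:246,176:226],(390,390),interpolation=cv2.INTER_CUBIC) 
d=cv2.resize(b[148:238,306:406],(400,360),interpolation=cv2.INTER_CUBIC)
d=cv2.copyMakeBorder(d,0,30,0,0,cv2.BORDER_CONSTANT)
cv2.imwrite("pics/crop1.png",np.hstack([c,d]))
E
cat > h.py <<'E'
from plant import *
import cv2,numpy as np
def ray(name,px,z,st=None):
    """world point at height z (mm) seen at pixel px"""
    i=camera_info(name);K=i["camera_matrix"]
    if name=="wrist":
        T=np.eye(4);T[:3,:3]=st["tcp_rot"];T[:3,3]=st["ee_pos"];M=T@np.array(i["hand_eye"])
    else: M=np.array(i["world_from_camera"])
    d=M[:3,:3]@np.linalg.solve(K,[px[0],px[1],1.]);o=M[:3,3]
    return o+d*(z-o[2])/d[2]
def proj(name,p,st=None):
    i=camera_info(name);K=np.array(i["camera_matrix"])
    if name=="wrist":
        T=np.eye(4);T[:3,:3]=st["tcp_rot"];T[:3,3]=st["ee_pos"];M=T@np.array(i["hand_eye"])
    else: M=np.array(i["world_from_camera"])
    c=np.linalg.inv(M)@np.append(p,1);u=K@c[:3];return u[:2]/u[2]
E
```

```text
(no output)
```

View pics/crop1.png

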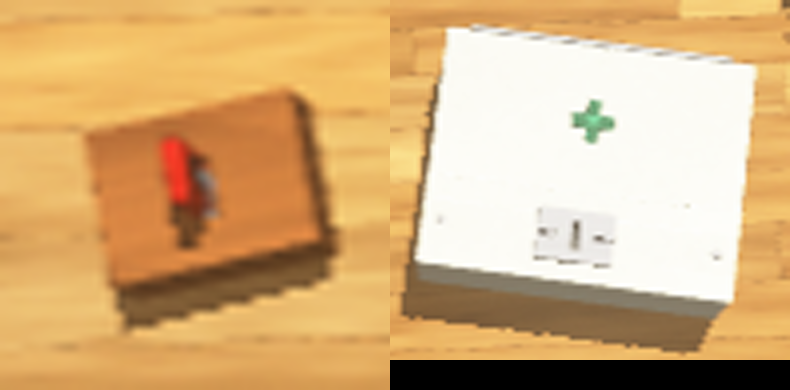

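In the left crop, the stand's top corners are at (88,132), (295,90), (325,240) and (112,287), with the red head near (178,175). In the right crop, the box's top corners are at (447,28), (755,66), (732,302) and (415,262), and the keyhole is at about (575,236).

```bash
python3 - <<'E'
from h import *
S=[ray("top",(176+x/7.8,196+y/7.8),40) for x,y in[(88,132),(295,90),(325,240),(112,287)]]
B=[ray("top",(306+x/4,148+y/4),90) for x,y in[(57,28),(365,66),(342,302),(25,262)]]
for P in(S,B):
    P=np.array(P);print(P.round(0).tolist(),P.mean(0).round(1)); e=P[1]-P[0]+P[2]-P[3];print("yaxis dir ang",np.degrees(np.arctan2(-e[1],-e[0]))-90,np.linalg.norm(e)/2);e=P[0]-P[3]+P[1]-P[2];print("xaxis",np.degrees(np.arctan2(e[1],e[0])),np.linalg.norm(e)/2)
print(ray("top",(306+185/4,148+236/4),93), ray("top",(176+178/7.8,196+175/7.8),80))
s=read_state();R=np.array(s["tcp_rot"]);print(R.round(3).tolist())
E
```

```text
[[558.0, 353.0, 40.0], [571.0, 270.0, 40.0], [510.0, 258.0, 40.0], [495.0, 342.0, 40.0]] [533.5 305.9  40. ]
yaxis dir ang 9.88801365754513 84.90776229588842
xaxis 10.364868426416203 63.27948118561427
[[714.0, -70.0, 90.0], [674.0, -306.0, 90.0], [491.0, -275.0, 90.0], [531.0, -38.0, 90.0]] [ 602.4 -172.4   90. ]
yaxis dir ang -9.6470574575403 240.40741474480004
xaxis -9.675651712369811 185.81623256333842
[ 545.40398617 -159.8159356    93.        ] [531.64963403 306.67289712  80.        ]
[[-0.903, 0.43, -0.001], [0.43, 0.903, -0.002], [-0.0, -0.002, -1.0]]
```

The stand is at about (533,306) with yaw 10°, and the box is at about (602,-172) with yaw -9.7°. I'm moving above the stand first, then looking with the wrist camera.

```bash
python3 -m crank '{"translation":[[-0.97,-0.61,0],[-0.97,-0.61,0],[-0.97,-0.61,0],[-0.97,-0.61,0],[-0.97,-0.61,0],[-0.97,-0.61,0],[-0.97,-0.61,0],[-0.97,-0.61,0]],"yaw":[0,0,0,0,0,0,0,0],"fingers":[0,0,0,0,0,0,0,0]}'
python3 -m crank '{"translation":[[-0.97,-0.61,0],[-0.97,-0.61,0],[-0.97,-0.61,0],[-0.97,-0.61,0]],"yaw":[0,0,0,0],"fingers":[0,0,0,0]}'
python3 -m crank '{"translation":[[0,0,0.4],[0,0,0.4],[0,0,0.4],[0,0,0.4],[0,0,0],[0,0,0],[0,0,0],[0,0,0]],"yaw":[-1,-1,-1,-1,-1,-1,-1,-0.1],"fingers":[0,0,0,0,0,0,0,0]}'
python3 - <<'E'
from h import *
s=read_state();print(s["clock"],s["ee_pos"],np.array(s["tcp_rot"]).round(3).tolist(),s["qvel"])
i=get_image("wrist");cv2.imwrite("pics/w1.png",i[:,:,::-1])
E
```

```text
clock: 0.82
ee_pos: [459.6, 420.5, 253.1]
tcp_rot: [[-0.903, 0.43, -0.0], [0.43, 0.903, -0.0], [0.0, -0.0, -1.0]]
force: [-0.4, 0.2, 0.2]
gripper_width: 85.4
grip_force: 0.0
clock: 1.15
ee_pos: [533.2, 304.4, 253.1]
tcp_rot: [[-0.903, 0.43, -0.0], [0.43, 0.903, -0.0], [0.0, -0.0, -1.0]]
force: [0.5, 0.4, -0.1]
gripper_width: 85.7
grip_force: 0.0
clock: 1.82
ee_pos: [532.5, 305.7, 204.9]
tcp_rot: [[-0.984, -0.176, -0.001], [-0.176, 0.984, -0.0], [0.001, -0.0, -1.0]]
force: [-0.6, -0.2, 0.6]
gripper_width: 85.4
grip_force: 0.0
1.8167 [532.54225236 305.67787673 204.88165175] [[-0.984, -0.176, -0.001], [-0.176, 0.984, -0.0], [0.001, -0.0, -1.0]] [ 0.24371918 -0.17580045 -0.45498831 -0.18936026  0.00375758  0.11140779
  0.0223268 ]
```

View pics/w1.png

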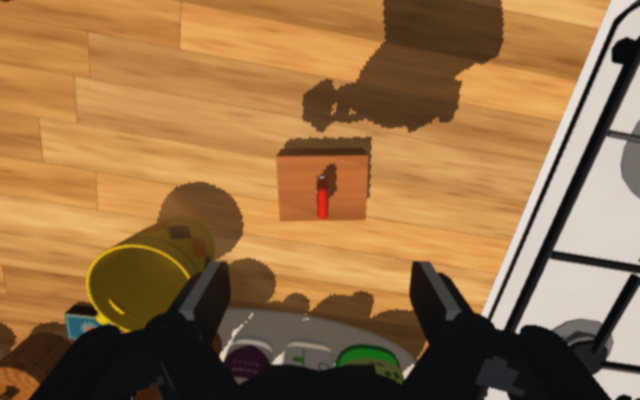

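The wrist view shows the stand's top corners at (278,155), (368,153), (366,219) and (280,221), and the key head's top from about (322,190) to (323,218). The grippers are square to the stand.

```bash
python3 - <<'E'
from h import *
s=read_state()
P=np.array([ray("wrist",p,40,s) for p in[(278,155),(368,153),(366,219),(280,221)]]);print(P.round(1).tolist(),P.mean(0))
e=P[3]-P[0]+P[2]-P[1];print(np.degrees(np.arctan2(e[1],e[0])),np.linalg.norm(e)/2)
e=P[1]-P[0]+P[2]-P[3];print(np.degrees(np.arctan2(e[1],e[0]))-90,np.linalg.norm(e)/2)
im=get_image("wrist")[:,:,::-1].copy()
cv2.imwrite("pics/w2.png",cv2.resize(im[140:235,265:385],(720,570),interpolation=cv2.INTER_CUBIC))
a=np.radians(10)
for dx in(-14,14):
  for dy in(-4.5,4.5):
    for c in((533.5,305.9),tuple(P.mean(0)[:2])):
      print(dx,dy,proj("wrist",[c[0]+dx*np.cos(a)-dy*np.sin(a),c[1]+dx*np.sin(a)+dy*np.cos(a),82],s))
E
```

```text
[[512.4, 262.9, 40.0], [496.5, 343.0, 40.0], [560.0, 355.4, 40.0], [576.6, 273.3, 40.0]] [536.39598596 308.64005698  40.        ]
10.14636269045134 64.8401713319073
11.314955900678413 82.69592191694763
-14 -4.5 [315.13746625 182.95088937]
-14 -4.5 [317.90149287 186.94293156]
-14 4.5 [326.42352555 182.94138983]
-14 4.5 [329.13966183 186.93354879]
14 -4.5 [315.32135923 215.53187773]
14 -4.5 [317.98914793 219.25239373]
14 4.5 [326.21593041 215.52331226]
14 4.5 [328.839087   219.24393215]
```

View pics/w2.png

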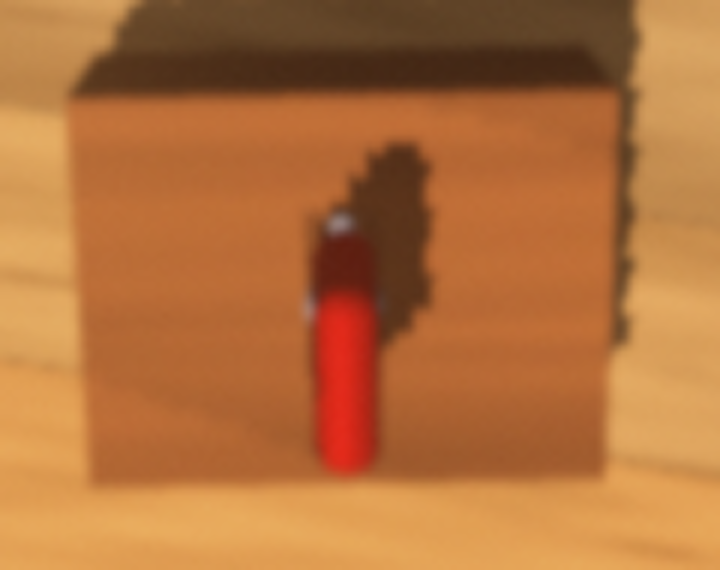

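The key head's centre is at about (322.8,204) in the wrist image, so the key and stand are centred near (536.2,308.2). I'm descending with the fingers half closed to keep clear of the mug.

```bash
python3 -m crank '{"translation":[[-0.14,0.06,0],[0,0,0.6],[0,0,0.7],[0,0,0.7],[0,0,0.6],[0,0,0.4],[0,0,0],[0,0,0]],"yaw":[0,0,0,0,0,0,0,0],"fingers":[0.6,0.6,0.6,0.6,0.6,0.6,0.6,0.6]}'
python3 -m crank '{"translation":[[0,0,0.4],[0,0,0.4],[0,0,0.4],[0,0,0.23],[0,0,0],[0,0,0]],"yaw":[0,0,0,0,0,0],"fingers":[0.6,0.6,0.6,0.6,0.6,0.6]}'
```

```text
clock: 2.58
ee_pos: [536.5, 308.6, 115.0]
tcp_rot: [[-0.985, -0.174, -0.001], [-0.174, 0.985, -0.001], [0.001, -0.0, -1.0]]
force: [-0.0, 0.2, 0.6]
gripper_width: 34.6
grip_force: 0.0
clock: 3.08
ee_pos: [536.1, 308.2, 71.6]
tcp_rot: [[-0.985, -0.174, -0.001], [-0.174, 0.985, -0.001], [0.001, -0.001, -1.0]]
force: [0.3, 0.7, -0.2]
gripper_width: 34.4
grip_force: 0.0
```

```bash
python3 -m crank '{"translation":[[0,0,0],[0,0,0],[0,0,0],[0,0,0],[0,0,0],[0,0,0],[0,0,0],[0,0,0]],"yaw":[0,0,0,0,0,0,0,0],"fingers":[1,1,1,1,1,1,1,1]}'
python3 -c "
from h import *
s=read_state();print(s['force'],s['wrist_torque'],s['grip_force'])"
```

```text
clock: 3.75
ee_pos: [536.9, 308.7, 72.9]
tcp_rot: [[-0.985, -0.174, 0.001], [-0.174, 0.985, 0.0], [-0.001, 0.0, -1.0]]
force: [0.1, -0.2, 4.1]
gripper_width: 8.3
grip_force: 60.8
[ 0.08713503 -0.17551282  4.13714146] [-0.02976662  0.06695298 -0.02851272] 60.765777826309204
```

```bash
python3 -m crank '{"translation":[[0,0,-0.2],[0,0,-0.4],[0,0,-0.7],[0,0,-0.8],[0,0,-0.8],[0,0,-0.7],[0,0,-0.4],[0,0,0]],"yaw":[0,0,0,0,0,0,0,0],"fingers":[1,1,1,1,1,1,1,1]}'
python3 -m crank '{"translation":[[0.158,-0.967,0],[0.158,-0.967,0],[0.158,-0.967,0],[0.158,-0.967,0],[0.158,-0.967,0],[0.158,-0.967,0],[0.158,-0.967,0],[0,0,0]],"yaw":[0,0,0,0,0,0,0,0],"fingers":[1,1,1,1,1,1,1,1]}'
python3 -m crank '{"translation":[[0.158,-0.967,0],[0.158,-0.967,0],[0.158,-0.967,0],[0.158,-0.967,0],[0.158,-0.967,0],[0.158,-0.967,0],[0.158,-0.967,0],[0,0,0]],"yaw":[0,0,0,0,0,0,0,0],"fingers":[1,1,1,1,1,1,1,1]}'
python3 -m crank '{"translation":[[0,0,0],[0,0,0],[0,0,0],[0,0,0],[0,0,0],[0,0,0],[0,0,0]],"yaw":[0.99,0.99,0.99,0.99,0,0,0],"fingers":[1,1,1,1,1,1,1]}'
python3 - <<'E'
from h import *
s=read_state();print(s["clock"],s["ee_pos"],np.array(s["tcp_rot"]).round(4).tolist(),s["joint_positions"].round(1),s["wrist_torque"])
i=get_image("wrist");cv2.imwrite("pics/w3.png",i[:,:,::-1])
E
```

```text
clock: 4.42
ee_pos: [538.0, 309.5, 195.8]
tcp_rot: [[-0.985, -0.174, 0.005], [-0.174, 0.985, 0.003], [-0.006, 0.002, -1.0]]
force: [0.7, 0.8, -0.7]
gripper_width: 8.0
grip_force: 60.1
clock: 5.08
ee_pos: [537.7, 94.2, 190.9]
tcp_rot: [[-0.986, -0.164, -0.004], [-0.164, 0.986, -0.006], [0.005, -0.005, -1.0]]
force: [0.2, -0.1, 0.2]
gripper_width: 8.2
grip_force: 60.1
clock: 5.75
ee_pos: [540.4, -110.8, 191.3]
tcp_rot: [[-0.986, -0.164, -0.002], [-0.164, 0.986, -0.004], [0.003, -0.004, -1.0]]
force: [-0.0, -0.4, -0.7]
gripper_width: 8.0
grip_force: 60.1
clock: 6.33
ee_pos: [541.4, -102.7, 191.8]
tcp_rot: [[-0.986, 0.168, -0.001], [0.168, 0.986, 0.0], [0.001, -0.0, -1.0]]
force: [-0.5, 0.3, 0.3]
gripper_width: 8.3
grip_force: 60.2
6.3333 [ 541.39888844 -102.66930242  191.84502072] [[-0.9858, 0.1678, -0.0012], [0.1678, 0.9858, 0.0001], [0.0012, -0.0001, -1.0]] [  6.2  26.2  -0.2 117.6   0.2  36.2  86.2] [-0.03379252 -0.04342929  0.01118588]
```

View pics/w3.png

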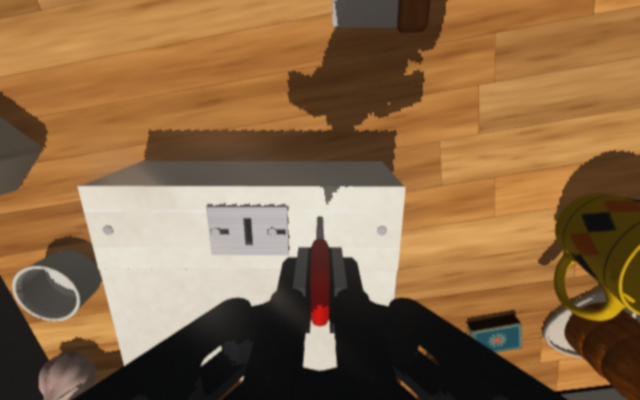

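The box deck is seen from the front. The plate is at about (207–289, 205–255), the keyhole is centred near (248,232), and the key tip shows ahead of the fingers near (320,217). I'll enlarge this to measure.

```bash
python3 - <<'E'
from h import *
s=read_state()
im=cv2.imread("pics/w3.png")[150:280,195:345]
cv2.imwrite("pics/w3c.png",cv2.resize(im,(750,650)[:2] if 0 else (690,598),interpolation=cv2.INTER_CUBIC))
T=np.array(s["tcp_rot"]);p=np.array(s["ee_pos"])
for d in[(0,0,61),(10,0,61),(-10,0,61),(10,0,41.5)]: print(d,proj("wrist",p+T@np.array(d,float),s))
E
```

```text
(0, 0, 61) [321.01193638 230.19459615]
(10, 0, 61) [321.03286664 215.36638205]
(-10, 0, 61) [320.99168123 244.54453403]
(10, 0, 41.5) [321.18113665 228.55548317]
```

View pics/w3c.png

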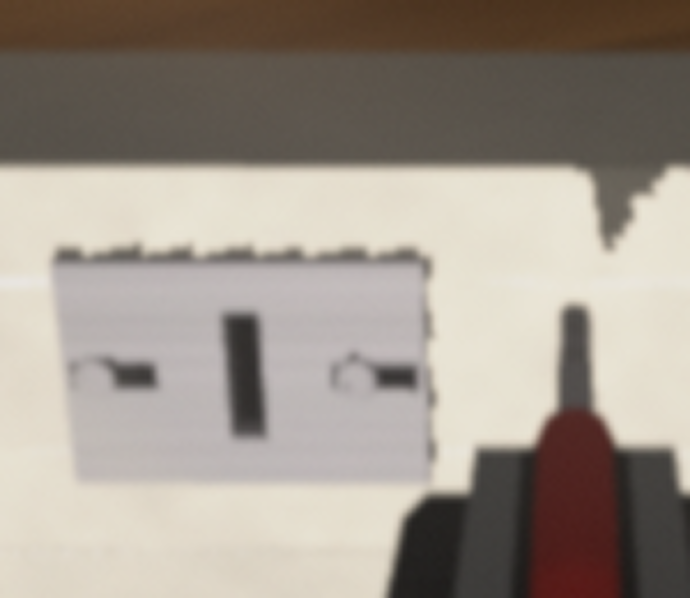

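In the crop, the keyhole's corners are at (222,315), (258,314), (267,436) and (232,437). The key's front bit tip is at (575,305), within 1 px of prediction.

```bash
python3 - <<'E'
from h import *
s=read_state()
f=lambda x,y:(195+x/4.6,150+y/4.6)
T=np.array(s["tcp_rot"]);p=np.array(s["ee_pos"])
L=lambda w:T.T@(w-p)
H=np.array([L(ray("wrist",f(*q),93,s)) for q in[(222,315),(258,314),(267,436),(232,437)]])
print("hole tool",H.round(1).tolist(),H.mean(0).round(2))
e=H[2]+H[3]-H[0]-H[1];print("ang",np.degrees(np.arctan2(e[1],-e[0])),"len",np.linalg.norm(e)/2)
Pl=np.array([L(ray("wrist",f(*q),93,s)) for q in[(53,262),(424,262),(431,481),(77,481)]]);print("plate",Pl.mean(0).round(2));e=Pl[1]+Pl[2]-Pl[0]-Pl[3];print("yaw",np.degrees(np.arctan2(e[0],e[1])),np.linalg.norm(e)/2)
e=Pl[2]+Pl[3]-Pl[0]-Pl[1];print(np.degrees(np.arctan2(e[1],-e[0])),np.linalg.norm(e)/2)
q=[L(ray("wrist",f(*q),93,s)) for q in[(0,165),(585,166)]];e=q[1]-q[0];print("edge",q,np.degrees(np.arctan2(e[0],e[1])))
print("tip",L(ray("wrist",f(575,305),p[2]-61,s)))
print("hole world",p+T@H.mean(0), p[2]-93)
E
```

```text
hole tool [[-7.9, -57.9, 99.0], [-7.8, -52.1, 99.0], [-29.8, -52.1, 99.0], [-30.0, -58.0, 99.0]] [-18.88 -55.01  98.99]
ang -0.1279668832415936 len 22.06423460931298
plate [-18.52 -54.72  98.99]
yaw -0.007564251712525246 59.693511599799265
-0.47564658537122073 39.55054182288196
edge [array([ 17.48865195, -90.7315575 ,  99.02080807]), array([17.30915937,  0.97449386, 99.02406209])] -0.11214259027590895
tip [ 9.37409595 -0.63551199 61.00770052]
hole world [ 550.81521389 -160.13640189   93.        ] 99.00976810502979
```

```bash
python3 -m crank '{"translation":[[-0.3,-0.9,0],[-0.31,-0.91,0],[0,0,0],[0,0,0.4],[0,0,0.4],[0,0,0.2],[0,0,0],[0,0,0]],"yaw":[0,0,0,0,0,0,0,0],"fingers":[1,1,1,1,1,1,1,1]}'
python3 - <<'E'
from h import *
s=read_state();p=s["ee_pos"];T=np.array(s["tcp_rot"]);print(s["clock"],p,T.round(4).tolist(),s["force"])
im=get_image("wrist")[:,:,::-1];cv2.imwrite("pics/w4.png",im)
cv2.imwrite("pics/w4c.png",cv2.resize(im[190:280,260:380],(780,585),interpolation=cv2.INTER_CUBIC))
h=np.array([550.815,-160.136,93]);R=np.array([[-.986,.168,0],[.168,.986,0],[0,0,-1]])
for d in[(11.3,3,0),(11.3,-3,0),(-11.3,0,0)]: print("hole",proj("wrist",h+R@np.array(d),s))
for d in[(9.4,-.6,61)]: print("tip",proj("wrist",p+T@np.array(d),s))
E
```

```text
clock: 7.05
ee_pos: [550.4, -159.5, 162.2]
tcp_rot: [[-0.986, 0.17, -0.001], [0.17, 0.986, 0.0], [0.001, 0.0, -1.0]]
force: [-0.5, 0.6, -0.5]
gripper_width: 8.2
grip_force: 60.2
7.05 [ 550.40746853 -159.45879161  162.17155899] [[-0.9855, 0.1695, -0.0008], [0.1695, 0.9855, 0.0003], [0.0008, 0.0002, -1.0]] [-0.48460095  0.57772562 -0.4922724 ]
hole [324.69258829 209.47181629]
hole [315.30186666 209.48753443]
hole [320.04303268 241.36754122]
tip [320.05711188 216.26902045]
```

View pics/w4c.png

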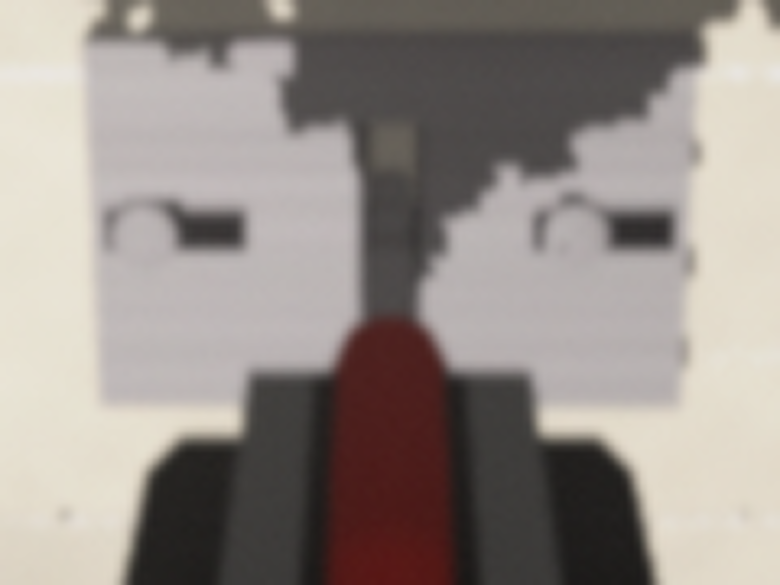

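The hole's near end is at (320.5,208.8) and the key tip's near end is at (320.0,216.3), which puts them in line to within about 0.4 mm. I'm feeling downward now.

```bash
python3 -m crank '{"translation":[[0.01,0.01,0.1],[0,0,0.1],[0,0,0.05],[0,0,0.05],[0,0,0.05],[0,0,0]],"yaw":[0,0,0,0,0,0],"fingers":[1,1,1,1,1,1]}'
```

```text
clock: 7.6
ee_pos: [550.2, -159.2, 151.6]
tcp_rot: [[-0.985, 0.17, -0.0], [0.17, 0.985, 0.0], [0.0, -0.0, -1.0]]
force: [-0.2, -0.7, -1.1]
gripper_width: 8.0
grip_force: 60.2
```

```bash
for k in 1; do python3 -m crank '{"translation":[[0,0,0.05],[0,0,0.05],[0,0,0]],"yaw":[0,0,0],"fingers":[1,1,1]}'; done; python3 -c "
from h import *
print(read_state()['wrist_torque'])"
```

```text
clock: 7.85
ee_pos: [550.2, -159.3, 148.7]
tcp_rot: [[-0.985, 0.17, -0.0], [0.17, 0.985, 0.0], [0.0, -0.0, -1.0]]
force: [0.5, -0.0, -0.8]
gripper_width: 8.2
grip_force: 60.2
[-0.00599326  0.03170754  0.04374379]
```

It's in the slot with no force. Continuing down.

```bash
python3 -m crank '{"translation":[[0,0,0.1],[0,0,0.1],[0,0,0.1],[0,0,0]],"yaw":[0,0,0,0],"fingers":[1,1,1,1]}'; python3 -m crank '{"translation":[[0,0,0.1],[0,0,0.1],[0,0,0.1],[0,0,0]],"yaw":[0,0,0,0],"fingers":[1,1,1,1]}'
```

```text
clock: 8.18
ee_pos: [549.9, -159.2, 139.1]
tcp_rot: [[-0.985, 0.17, -0.001], [0.17, 0.985, 0.0], [0.001, 0.0, -1.0]]
force: [0.0, 0.2, -0.4]
gripper_width: 8.1
grip_force: 60.2
clock: 8.52
ee_pos: [549.9, -159.2, 130.2]
tcp_rot: [[-0.985, 0.17, -0.001], [0.17, 0.985, 0.0], [0.001, 0.0, -1.0]]
force: [-0.4, -0.8, 0.0]
gripper_width: 8.2
grip_force: 60.2
```

```bash
 python3 -m crank '{"translation":[[0,0,0.05],[0,0,0.05],[0,0,0],[0,0,0]],"yaw":[0,0,0,0],"fingers":[1,1,1,1]}'
```

```text
clock: 8.85
ee_pos: [550.4, -159.3, 127.9]
tcp_rot: [[-0.985, 0.17, 0.0], [0.17, 0.985, -0.0], [-0.0, -0.0, -1.0]]
force: [-0.1, -0.4, 0.3]
gripper_width: 8.0
grip_force: 60.2
```

```bash
 python3 -m crank '{"translation":[[0,0,0.05],[0,0,0.03],[0,0,0],[0,0,0]],"yaw":[0,0,0,0],"fingers":[1,1,1,1]}'
```

```text
clock: 9.18
ee_pos: [550.6, -159.3, 125.9]
tcp_rot: [[-0.985, 0.17, 0.0], [0.17, 0.985, -0.0], [-0.001, -0.0, -1.0]]
force: [-0.3, 1.0, 3.3]
gripper_width: 8.0
grip_force: 61.0
```

```bash
 python3 -m crank '{"translation":[[0,0,0.03],[0,0,0],[0,0,0]],"yaw":[0,0,0],"fingers":[1,1,1]}'
```

```text
clock: 9.43
ee_pos: [550.6, -159.3, 125.8]
tcp_rot: [[-0.985, 0.17, 0.001], [0.17, 0.985, -0.0], [-0.001, -0.0, -1.0]]
force: [-1.1, 0.9, 9.4]
gripper_width: 8.4
grip_force: 62.1
```

The key is home, with the collar pressing at about 9 N. I'm easing off slightly and turning clockwise in small steps.

```bash
 python3 -m crank '{"translation":[[0,0,-0.01],[0,0,0],[0,0,0],[0,0,0],[0,0,0]],"yaw":[0,0.5,0.5,0.5,0],"fingers":[1,1,1,1,1]}'; python3 -c "
from h import *
print(read_state()['wrist_torque'])"
```

```text
clock: 9.85
ee_pos: [550.8, -159.5, 125.9]
tcp_rot: [[-0.954, 0.298, 0.001], [0.298, 0.954, -0.0], [-0.001, -0.0, -1.0]]
force: [-1.3, -0.3, 6.8]
gripper_width: 8.4
grip_force: 61.4
[0.05707724 0.31140685 0.0016851 ]
```

```bash
 python3 -m crank '{"translation":[[0,0,0],[0,0,0],[0,0,0],[0,0,0],[0,0,0]],"yaw":[0.5,0.5,0.5,0.5,0],"fingers":[1,1,1,1,1]}'; python3 -c "
from h import *
print(read_state()['wrist_torque'])"
```

```text
clock: 10.27
ee_pos: [550.9, -159.6, 125.9]
tcp_rot: [[-0.888, 0.46, 0.001], [0.46, 0.888, -0.001], [-0.001, -0.0, -1.0]]
force: [-0.5, 0.6, 6.7]
gripper_width: 7.6
grip_force: 61.4
[0.02107435 0.245403   0.02290268]
```

```bash
cat > t.py <<'E'
from h import *
s=read_state();T=np.array(s["tcp_rot"]);print("TZ",s['wrist_torque'].round(3),"a",np.degrees(np.arctan2(-T[1,0],-T[0,0])).round(2),s["force"].round(1))
E
python3 -m crank '{"translation":[[0,0,0],[0,0,0],[0,0,0],[0,0,0]],"yaw":[0.5,0.5,0.5,0],"fingers":[1,1,1,1]}' >/dev/null; python3 t.py
```

```text
TZ [-0.066  0.295 -0.034] a -34.87 [-1.9 -0.2  7.6]
```

```bash
python3 -m crank '{"translation":[[0,0,0],[0,0,0],[0,0,0],[0,0,0]],"yaw":[0.4,0.4,0,0],"fingers":[1,1,1,1]}' >/dev/null; python3 t.py
```

```text
TZ [-0.015  0.295 -0.027] a -38.79 [-1.2  0.6  7.6]
```

```bash
python3 -m crank '{"translation":[[0,0,0],[0,0,0],[0,0,0],[0,0,0]],"yaw":[0.4,0.4,0,0],"fingers":[1,1,1,1]}' >/dev/null; python3 t.py
```

```text
TZ [-0.007  0.278  0.078] a -42.79 [-1.8 -0.3  6.9]
```

```bash
python3 -m crank '{"translation":[[0,0,0],[0,0,0],[0,0,0]],"yaw":[0.3,0,0],"fingers":[1,1,1]}' >/dev/null; python3 t.py
```

```text
TZ [-0.019  0.321 -0.02 ] a -44.29 [-1.  -0.3  6.7]
```

```bash
python3 -m crank '{"translation":[[0,0,0],[0,0,0],[0,0,0]],"yaw":[0.3,0,0],"fingers":[1,1,1]}' >/dev/null; python3 t.py
```

```text
TZ [-0.01   0.363 -0.008] a -45.79 [-1.6  0.1  7.7]
```

```bash
python3 -m crank '{"translation":[[0,0,0],[0,0,0],[0,0,0]],"yaw":[0.3,0,0],"fingers":[1,1,1]}' >/dev/null; python3 t.py
```

```text
TZ [-0.036  0.325  0.045] a -47.29 [-0.5  0.3  6.6]
```

```bash
python3 -m crank '{"translation":[[0,0,0],[0,0,0],[0,0,0]],"yaw":[0.4,0,0],"fingers":[1,1,1]}' >/dev/null; python3 t.py;python3 -m crank '{"translation":[[0,0,0],[0,0,0],[0,0,0]],"yaw":[0.4,0,0],"fingers":[1,1,1]}' >/dev/null; python3 t.py
```

```text
TZ [-0.048  0.308  0.024] a -49.29 [-1.1  0.4  6.8]
TZ [-0.034  0.277  0.032] a -51.29 [-1.8 -0.1  7.4]
```

```bash
python3 -m crank '{"translation":[[0,0,0],[0,0,0],[0,0,0]],"yaw":[0.4,0,0],"fingers":[1,1,1]}' >/dev/null; python3 t.py;python3 -m crank '{"translation":[[0,0,0],[0,0,0],[0,0,0]],"yaw":[0.4,0,0],"fingers":[1,1,1]}' >/dev/null; python3 t.py
```

```text
TZ [-0.054  0.272 -0.01 ] a -53.29 [-1.4 -0.5  7.5]
TZ [-0.022  0.327 -0.018] a -55.29 [-0.9 -0.5  6.6]
```

```bash
cat >> t.py <<'E'
import os
i=get_image("scene")[180:245,300:405].astype(int)
if os.path.exists("ref.npy"): 
    d=abs(i-np.load("ref.npy")).max(2)>40;print("chg",d.sum(),np.argwhere(d).mean(0) if d.any() else "")
np.save("ref.npy",i)
E
python3 t.py; python3 -m crank '{"translation":[[0,0,0],[0,0,0],[0,0,0]],"yaw":[0.4,0,0],"fingers":[1,1,1]}' >/dev/null; python3 t.py;python3 -m crank '{"translation":[[0,0,0],[0,0,0],[0,0,0]],"yaw":[0.4,0,0],"fingers":[1,1,1]}' >/dev/null; python3 t.py
```

```text
TZ [-0.022  0.327 -0.018] a -55.29 [-0.9 -0.5  6.6]
TZ [-0.069  0.28   0.05 ] a -57.28 [-0.7 -0.8  6.1]
chg 17 [12.         44.47058824]
TZ [-0.049  0.288  0.032] a -59.28 [-1.3  0.1  8.1]
chg 18 [17.33333333 40.55555556]
```

```bash
python3 -m crank '{"translation":[[0,0,0],[0,0,0],[0,0,0]],"yaw":[0.4,0,0],"fingers":[1,1,1]}' >/dev/null; python3 t.py;python3 -m crank '{"translation":[[0,0,0],[0,0,0],[0,0,0]],"yaw":[0.4,0,0],"fingers":[1,1,1]}' >/dev/null; python3 t.py
```

```text
TZ [0.016 0.375 0.026] a -61.28 [-0.5  0.5  7.6]
chg 18 [20.55555556 38.38888889]
TZ [-0.079  0.386  0.005] a -63.28 [-0.9 -0.6  6.8]
chg 18 [15.72222222 39.38888889]
```

```bash
python3 -m crank '{"translation":[[0,0,0],[0,0,0],[0,0,0]],"yaw":[0.4,0,0],"fingers":[1,1,1]}' >/dev/null; python3 t.py;python3 -m crank '{"translation":[[0,0,0],[0,0,0],[0,0,0]],"yaw":[0.4,0,0],"fingers":[1,1,1]}' >/dev/null; python3 t.py
```

```text
TZ [-0.122  0.407  0.039] a -65.28 [-2.3  0.5  7.7]
chg 11 [35.27272727 28.        ]
TZ [-0.084  0.368  0.052] a -67.28 [-2.   0.8  7.8]
chg 14 [22.78571429 30.85714286]
```

```bash
python3 -m crank '{"translation":[[0,0,0],[0,0,0],[0,0,0]],"yaw":[0.4,0,0],"fingers":[1,1,1]}' >/dev/null; python3 t.py;python3 -m crank '{"translation":[[0,0,0],[0,0,0],[0,0,0]],"yaw":[0.4,0,0],"fingers":[1,1,1]}' >/dev/null; python3 t.py
```

```text
TZ [-0.092  0.399  0.036] a -69.28 [-0.6 -0.3  7.4]
chg 12 [14.66666667 35.66666667]
TZ [-0.114  0.355  0.031] a -71.27 [-2.2 -0.4  7.3]
chg 17 [23.23529412 30.58823529]
```

```bash
python3 -m crank '{"translation":[[0,0,0],[0,0,0],[0,0,0]],"yaw":[0.4,0,0],"fingers":[1,1,1]}' >/dev/null; python3 t.py;python3 -m crank '{"translation":[[0,0,0],[0,0,0],[0,0,0]],"yaw":[0.3,0,0],"fingers":[1,1,1]}' >/dev/null; python3 t.py
```

```text
TZ [-0.096  0.418  0.035] a -73.28 [-2.4  0.4  8.2]
chg 16 [12.375  33.4375]
TZ [-0.05   0.4    0.092] a -74.77 [-1.3 -0.6  8. ]
chg 14 [16.57142857 32.71428571]
```

```bash
python3 -m crank '{"translation":[[0,0,0],[0,0,0],[0,0,0]],"yaw":[0.3,0,0],"fingers":[1,1,1]}' >/dev/null; python3 t.py
```

```text
TZ [-0.063  0.47   0.067] a -76.27 [-1.9 -0.3  7.6]
chg 12 [ 6.83333333 38.08333333]
```

```bash
python3 -m crank '{"translation":[[0,0,0],[0,0,0],[0,0,0]],"yaw":[0.3,0,0],"fingers":[1,1,1]}' >/dev/null; python3 t.py
```

```text
TZ [-0.067  0.389  0.035] a -77.77 [-1.8  1.2  8.2]
chg 12 [15.08333333 31.91666667]
```

```bash
python3 -m crank '{"translation":[[0,0,0],[0,0,0],[0,0,0]],"yaw":[0.3,0,0],"fingers":[1,1,1]}' >/dev/null; python3 t.py
```

```text
TZ [-0.042  0.454  0.093] a -79.27 [-1.6  0.6  7.8]
chg 9 [22.11111111 29.22222222]
```

```bash
python3 -m crank '{"translation":[[0,0,0],[0,0,0],[0,0,0]],"yaw":[0.3,0,0],"fingers":[1,1,1]}' >/dev/null; python3 t.py
```

```text
TZ [-0.08   0.441  0.042] a -80.77 [-2.4 -0.   7.9]
chg 9 [16.44444444 37.        ]
```

```bash
python3 -m crank '{"translation":[[0,0,0],[0,0,0],[0,0,0]],"yaw":[0.3,0,0],"fingers":[1,1,1]}' >/dev/null; python3 t.py
```

```text
TZ [-0.052  0.446  0.052] a -82.28 [-1.9  0.2  8. ]
chg 515 [20.21553398 56.40970874]
```

```bash
python3 -m crank '{"translation":[[0,0,0],[0,0,0],[0,0,0]],"yaw":[0.3,0,0],"fingers":[1,1,1]}' >/dev/null; python3 t.py
```

```text
TZ [-0.081  0.383  0.069] a -83.77 [-1.3 -0.   7.4]
chg 9 [13.77777778 31.88888889]
```

A 515-pixel change in the scene at 72.5° of turn suggests the lid has popped. I'll verify with a picture.

```bash
python3 - <<'E'
from h import *
a=get_image("scene")[:,:,::-1];b=cv2.imread("pics/scene0.png")
f=lambda m:cv2.resize(m[165:255,295:415],(400,300),interpolation=cv2.INTER_CUBIC)
cv2.imwrite("pics/s1.png",np.hstack([f(b),f(a)]))
E
```

```text
(no output)
```

View pics/s1.png

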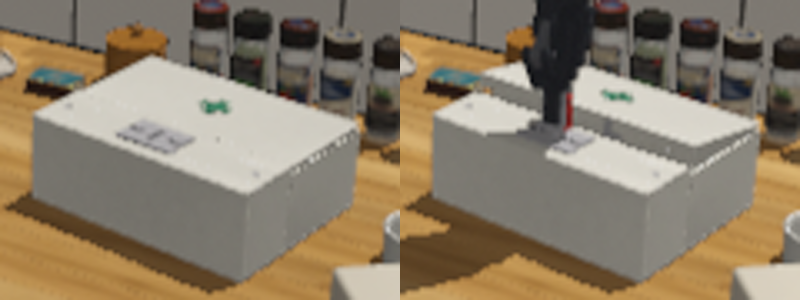

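The lid's front edge is clearly raised near (690,165) in the right half. I'm turning back.

```bash
python3 -m crank '{"translation":[[0,0,0],[0,0,0],[0,0,0],[0,0,0],[0,0,0],[0,0,0],[0,0,0],[0,0,0]],"yaw":[-0.8,-0.8,-0.8,-0.8,-0.8,-0.8,-0.8,-0.8],"fingers":[1,1,1,1,1,1,1,1]}' >/dev/null; python3 t.py;  python3 -m crank '{"translation":[[0,0,0],[0,0,0],[0,0,0],[0,0,0],[0,0,0],[0,0,0],[0,0,0],[0,0,0]],"yaw":[-0.8,-0.8,-0.8,-0.8,-0.8,-0.8,-0.8,0],"fingers":[1,1,1,1,1,1,1,1]}' >/dev/null; python3 t.py
```

```text
TZ [ 0.069  0.309 -0.009] a -51.61 [-1.5 -0.3  7.8]
chg 236 [18.45762712 36.52118644]
TZ [ 0.001  0.244 -0.004] a -23.67 [-1.3 -0.   6.9]
chg 306 [17.79084967 39.34640523]
```

```bash
python3 -m crank '{"translation":[[0,0,0],[0,0,0],[0,0,0],[0,0,0],[0,0,0]],"yaw":[-0.6,-0.5,-0.5,-0.5,0],"fingers":[1,1,1,1,1]}' >/dev/null; python3 t.py
```

```text
TZ [-0.018  0.248 -0.041] a -13.22 [-1.2 -0.1  7.1]
chg 90 [22.65555556 33.22222222]
```

```bash
python3 -m crank '{"translation":[[0,0,0],[0,0,0],[0,0,0]],"yaw":[-0.3,-0.3,0],"fingers":[1,1,1]}' >/dev/null; python3 t.py
```

```text
TZ [-0.038  0.281  0.031] a -10.26 [-0.8  0.3  7.2]
chg 24 [24.95833333 31.66666667]
```

```bash
python3 -m crank '{"translation":[[0,0,0],[0,0,0],[0,0,0]],"yaw":[-0.2,0,0],"fingers":[1,1,1]}' >/dev/null; python3 t.py
```

```text
TZ [-0.021  0.282 -0.081] a -9.3 [-0.  -0.9  6.7]
chg 7 [50.28571429 11.42857143]
```

```bash
python3 -m crank '{"translation":[[0,0,0],[0,0,0],[0,0,0]],"yaw":[-0.1,0,0],"fingers":[1,1,1]}' >/dev/null; python3 t.py; python3 -m crank '{"translation":[[0,0,-0.05],[0,0,-0.05],[0,0,0]],"yaw":[0,0,0],"fingers":[1,1,1]}'; python3 t.py
```

```text
TZ [-0.012  0.22  -0.01 ] a -8.81 [-0.7 -0.2  7.4]
chg 1 [63. 28.]
clock: 20.97
ee_pos: [550.3, -159.4, 127.9]
tcp_rot: [[-0.988, 0.153, 0.0], [0.153, 0.988, -0.0], [-0.0, -0.0, -1.0]]
force: [-0.1, 0.3, 0.3]
gripper_width: 8.2
grip_force: 60.2
TZ [-0.147 -0.022  0.002] a -8.79 [-0.1  0.3  0.3]
chg 31 [19.35483871 42.70967742]
```

```bash
python3 -m crank '{"translation":[[0,0,-0.06],[0,0,-0.06],[0,0,0]],"yaw":[0,0,0],"fingers":[1,1,1]}'>/dev/null; python3 t.py;python3 -m crank '{"translation":[[0,0,-0.04],[0,0,-0.04],[0,0,0]],"yaw":[0,0,0],"fingers":[1,1,1]}'>/dev/null; python3 t.py
```

```text
TZ [-0.188  0.124 -0.002] a -8.79 [-1.1 -1.3 -0.8]
chg 58 [17.39655172 39.10344828]
TZ [-0.227  0.133 -0.026] a -8.79 [-0.5 -0.7 -0.8]
chg 23 [ 9.47826087 42.86956522]
```

```bash
python3 -m crank '{"translation":[[0,0,-0.05],[0,0,-0.05],[0,0,0]],"yaw":[0,0,0],"fingers":[1,1,1]}'; python3 t.py
```

```text
clock: 21.87
ee_pos: [550.4, -159.4, 137.2]
tcp_rot: [[-0.988, 0.153, 0.0], [0.153, 0.988, -0.0], [-0.0, -0.0, -1.0]]
force: [-0.6, -1.7, 0.6]
gripper_width: 8.2
grip_force: 60.2
TZ [-0.298  0.172 -0.003] a -8.78 [-0.6 -1.7  0.6]
chg 35 [15.14285714 39.88571429]
```

```bash
python3 -m crank '{"translation":[[0,0,-0.1],[0,0,-0.1],[0,0,0]],"yaw":[0,0,0],"fingers":[1,1,1]}'>/dev/null; python3 t.py
```

```text
TZ [-0.262  0.151  0.039] a -8.78 [-0.7 -0.8  0.1]
chg 89 [13.23595506 41.13483146]
```

```bash
python3 -m crank '{"translation":[[0,0,-0.1],[0,0,-0.1],[0,0,-0.1],[0,0,-0.1],[0,0,-0.2],[0,0,-0.3],[0,0,-0.3],[0,0,0]],"yaw":[0,0,0,0,0,0,0,0],"fingers":[1,1,1,1,1,1,1,1]}'; python3 t.py
```

```text
clock: 22.88
ee_pos: [551.8, -159.6, 181.3]
tcp_rot: [[-0.988, 0.153, 0.004], [0.153, 0.988, -0.001], [-0.004, -0.0, -1.0]]
force: [1.3, -0.1, -0.1]
gripper_width: 8.1
grip_force: 60.2
TZ [-0.018  0.02  -0.026] a -8.79 [ 1.3 -0.1 -0.1]
chg 329 [15.68693009 39.15197568]
```

```bash
python3 -m crank '{"translation":[[0,0,-0.2],[0,0,-0.3],[0,0,0],[0,0,0],[0,0,0],[0,0,0]],"yaw":[-0.8,-0.8,-0.8,-0.8,-0.59,0],"fingers":[1,1,1,1,1,1]}'
python3 -m crank '{"translation":[[-0.14,0.965,0],[-0.14,0.965,0],[-0.14,0.965,0],[-0.14,0.965,0],[-0.14,0.965,0],[-0.14,0.965,0],[-0.14,0.965,0],[-0.14,0.965,0]],"yaw":[0,0,0,0,0,0,0,0],"fingers":[1,1,1,1,1,1,1,1]}' >/dev/null
python3 -m crank '{"translation":[[-0.14,0.965,0],[-0.14,0.965,0],[-0.14,0.965,0],[-0.14,0.965,0],[-0.14,0.965,0],[-0.14,0.965,0],[-0.14,0.965,0],[-0.14,0.965,0]],"yaw":[0,0,0,0,0,0,0,0],"fingers":[1,1,1,1,1,1,1,1]}' >/dev/null
python3 -m crank '{"translation":[[0,0,0],[0,0,0],[0,0,0],[0,0,0]],"yaw":[0,0,0,0],"fingers":[1,1,1,1]}'
```

```text
clock: 23.43
ee_pos: [550.1, -159.4, 193.9]
tcp_rot: [[-0.984, -0.177, -0.0], [-0.177, 0.984, 0.0], [0.0, 0.0, -1.0]]
force: [-0.8, 0.3, 0.2]
gripper_width: 8.0
grip_force: 60.2
clock: 25.1
ee_pos: [534.9, 306.5, 193.6]
tcp_rot: [[-0.985, -0.174, -0.0], [-0.174, 0.985, -0.002], [0.001, -0.002, -1.0]]
force: [0.4, -0.2, -0.2]
gripper_width: 8.0
grip_force: 60.2
```

```bash
python3 -m crank '{"translation":[[-0.06,0.05,0.2],[0,0,0.6],[0,0,0.7],[0,0,0.6],[0,0,0.4],[0,0,0.15],[0,0,0],[0,0,0]],"yaw":[0,0,0,0,0,0,0,0],"fingers":[1,1,1,1,1,1,1,1]}'
python3 - <<'E'
from h import *
s=read_state();p=s["ee_pos"];T=np.array(s["tcp_rot"])
print("tip pred",proj("wrist",p+T@np.array([9.4,-.6,62.9]),s))
c=np.array([536.4,308.4,40]);a=np.radians(10.3);X=np.array([np.cos(a),np.sin(a),0]);Y=np.array([-np.sin(a),np.cos(a),0])
for u in(-1,1):
  for v in(-1,1): print("slot",proj("wrist",c+X*12*u+Y*4*v,s),"block",proj("wrist",c+X*32*u+Y*42*v,s))
im=get_image("wrist")[:,:,::-1]
cv2.imwrite("pics/w5.png",cv2.resize(im[140:290,220:420],(800,600),interpolation=cv2.INTER_CUBIC))
E
```

```text
clock: 25.77
ee_pos: [536.7, 310.2, 114.7]
tcp_rot: [[-0.984, -0.176, 0.0], [-0.176, 0.984, 0.0], [-0.001, 0.0, -1.0]]
force: [-0.7, 0.3, -1.3]
gripper_width: 8.3
grip_force: 60.2
tip pred [320.14688235 215.60821779]
slot [312.27377912 204.18657628] block [251.93951347 174.70384004]
slot [324.51178548 204.15093033] block [384.60639981 174.30231943]
slot [312.64902683 237.41288736] block [258.58264059 263.4575279 ]
slot [324.44243658 237.38003972] block [378.77471755 263.13470455]
```

View pics/w5.png

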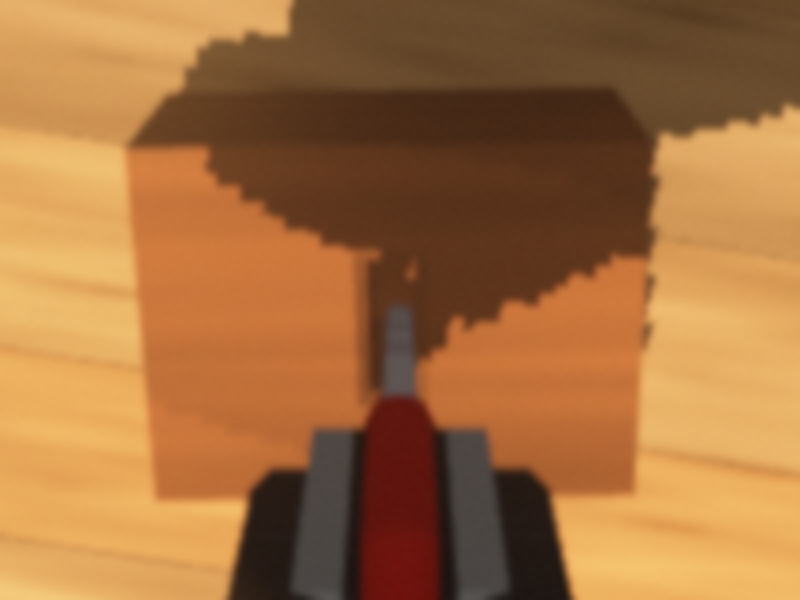

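The tip's near end is at (400,305) in the crop, and the slot spans about x 362–418. The key therefore sits about 1.4 mm too far along +tool y. I'll correct that and lower it.

```bash
python3 -m crank '{"translation":[[0,-0.047,0],[0,0,0.2],[0,0,0.2],[0,0,0.1],[0,0,0.1],[0,0,0]],"yaw":[0,0,0,0,0,0],"fingers":[1,1,1,1,1,1]}'
```

```text
clock: 26.32
ee_pos: [536.0, 308.7, 95.5]
tcp_rot: [[-0.984, -0.177, -0.001], [-0.177, 0.984, -0.001], [0.001, -0.001, -1.0]]
force: [0.4, -0.4, -1.3]
gripper_width: 8.2
grip_force: 60.2
```

Now about 8 mm into the slot with no force. Continuing.

```bash
python3 -m crank '{"translation":[[0,0,0.1],[0,0,0.15],[0,0,0.15],[0,0,0.1],[0,0,0.1],[0,0,0]],"yaw":[0,0,0,0,0,0],"fingers":[1,1,1,1,1,1]}'
```

```text
clock: 26.82
ee_pos: [536.1, 308.6, 77.6]
tcp_rot: [[-0.984, -0.177, -0.001], [-0.177, 0.984, -0.001], [0.001, -0.001, -1.0]]
force: [-0.6, 0.1, -0.3]
gripper_width: 7.7
grip_force: 60.2
```

```bash
python3 -m crank '{"translation":[[0,0,0.05],[0,0,0.05],[0,0,0.02],[0,0,0]],"yaw":[0,0,0,0],"fingers":[1,1,1,1]}'
```

```text
clock: 27.15
ee_pos: [536.5, 308.9, 74.7]
tcp_rot: [[-0.984, -0.176, -0.0], [-0.176, 0.984, -0.0], [0.0, -0.0, -1.0]]
force: [-0.0, -0.6, -0.1]
gripper_width: 7.9
grip_force: 60.2
```

```bash
python3 -m crank '{"translation":[[0,0,0.04],[0,0,0.03],[0,0,0],[0,0,0]],"yaw":[0,0,0,0],"fingers":[1,1,1,1]}'
```

```text
clock: 27.48
ee_pos: [536.7, 309.0, 73.0]
tcp_rot: [[-0.984, -0.176, 0.0], [-0.176, 0.984, 0.0], [-0.0, 0.0, -1.0]]
force: [-0.1, -0.6, 1.5]
gripper_width: 8.2
grip_force: 60.7
```

```bash
python3 -m crank '{"translation":[[0,0,0],[0,0,0],[0,0,0],[0,0,0],[0,0,0],[0,0,0]],"yaw":[0,0,0,0,0,0],"fingers":[0.85,0.75,0.65,0.6,0.6,0.6]}' && python3 -m crank '{"translation":[[0,0,-0.2],[0,0,-0.4],[0,0,-0.7],[0,0,-0.8],[0,0,-0.8],[0,0,-0.6],[0,0,0],[0,0,0]],"yaw":[0,0,0,0,0,0,0,0],"fingers":[0.6,0.6,0.6,0.6,0.6,0.6,0.6,0.6]}'
python3 - <<'E'
from h import *
s=read_state();im=get_image("wrist").astype(int)
m=(im[...,0]>110)&(im[...,1]<70)&(im[...,2]<70);m[:,:280]=0;m[:,360:]=0;m[260:]=0
q=np.argwhere(m);print(len(q),q.min(0),q.max(0),q.mean(0))
a=np.radians(10.2)
for dx in(-14,14):print(proj("wrist",[536.4+dx*np.cos(a),308.4+dx*np.sin(a),82],s))
x=ray("wrist",(q[:,1].mean(),q[:,0].max()+1),82,s);print("far end of head",x, "centre",x-14*np.array([np.cos(a),np.sin(a),0]))
i=get_image("scene")[180:245,300:405].astype(int);r=cv2.imread("pics/scene0.png")[180:245,300:405,::-1].astype(int)
print("lid chg",(abs(i-r).max(2)>40).sum())
E
```

```text
clock: 27.98
ee_pos: [536.5, 308.9, 72.7]
tcp_rot: [[-0.984, -0.177, -0.0], [-0.177, 0.984, -0.0], [0.0, -0.0, -1.0]]
force: [0.1, -0.4, -0.3]
gripper_width: 34.5
grip_force: 0.0
clock: 28.65
ee_pos: [537.4, 309.4, 180.0]
tcp_rot: [[-0.984, -0.176, 0.003], [-0.176, 0.984, 0.002], [-0.004, 0.001, -1.0]]
force: [-0.5, 0.5, -0.8]
gripper_width: 34.1
grip_force: 0.0
428 [153 296] [223 359] [202.86448598 319.35514019]
[319.52791155 189.35363688]
[319.56447707 224.99238784]
far end of head [549.40871917 310.58226699  82.        ] centre [535.62998066 308.10308062  82.        ]
lid chg 572
```

```bash
python3 -c "
from plant import *
print(sign_off())"
```

```text
the job is handed in; nothing more can be done
None
```

I handed the job in at about 29 s: the key went home in the lock, turned about 73° until the lid sprang up, turned back and came out, and now stands released in its stand with the lid still ajar; press forces read under 10 N, the bystanders were not approached, and the sign-off gave no verdict.

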